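Tip the canister into its cradle and flip the hold-down bar over it

TASK

Gently, by pushing alone (pinch and lift nothing), push the standing white canister near its top so that it tips over and comes to lie in the two rubber V-saddles of its cradle. Then push the hinged steel bar at the cradle's side up and over, down until it rests on the lying canister, and leave it there. Leave the mallet, beaker and small steel die where they are.

Things in the scene. Friction and masses are not known exactly. Their poses are not given: they have to be found in the camera images.
- cradle: Fixed cradle: aluminium plate 130 (x) x 300 (y) x 8 mm; origin under its centre on the bench, z up. Local +y is the tipping direction. The canister stands at first on the bare end, about local (0, -0.092) m. End stop 90 mm wide, 53 mm high at local y = 0.14. The bar's hinge bracket (two steel uprights, 88 mm high, 43 mm long overall along y) is at local x = 0.054, y = 0.03.
- seat (a point): Where the middle of the lying canister belongs: cradle local (0, 0.03, 0.042) m. Two black rubber V-saddles, each 22 mm long along y and 31 mm high, at local y = -0.015 and +0.075, hold the canister with its axis along local y, 42 mm above the bench.
- canister: Loose white closed canister, steel cap, about 0.5 kg, diameter 64 mm (cap 58 mm over the last 25 mm), 180 mm long; origin at the centre of its foot, z along its axis to the cap. Stands on the cradle plate, foot 8 mm above the bench. Pushed near the top along cradle +y it tips about its foot's front edge; balance is at 20 degrees, then it falls into the saddles by itself.
- canister_center (a point): Middle of the canister: on its axis, 90 mm from the foot.
- canister_top (a point): Centre of the canister's cap end, on its axis, 180 mm from the foot. Rubbery fingertips stick to the canister's wall: as it tips, the pushed side rises, so let the fingertips follow that arc about the foot's front edge, or the push gets heavy.
- clamp (a joint): Angle of the hold-down bar (rad): 0 = level, pointing along cradle local -x across the cradle, just resting on the lying canister; pi/2 = straight up; above that it leans outward (local +x), as at the start (1.85 to 2.15; end of travel 2.3). Stiff hinge: the bar stays where it is left (0.08 N m to turn, about 1 N at its end).
- clamp_hinge (a point): Hinge axis of the bar, along the cradle's local y, at cradle local (0.054, 0.030, 0.080) m.
- clamp_tip (a point): Free end of the steel bar, on its centre line, 100 mm from the hinge axis. The bar is 22 mm wide (along the hinge axis) and 12 mm thick.
- mallet: Bystander: rubber mallet lying on the bench beyond the cradle; wooden handle along its local y (from y = -0.142 to 0.10 m, 24 mm thick), black head 60 mm in diameter and 100 mm long across at local y = 0.10; up to 60 mm high; origin on the bench under the handle.
- beaker: Bystander: glass beaker, 66 mm across the rim, 85 mm high, standing past the end stop; origin under its centre.
- die: Bystander: small stepped steel die standing on its 48 mm wide foot, 62 mm high; origin under its centre.
There are look-alikes about, which are no part of the job. Of the things like the canister, leave any that is blue; of the rest the larger one is meant.

How it is judged:
By the outcome, as a careful person would: the job done as asked, in the order asked, and still so for the second after the job is handed in, with the robot touching nothing.
It also fails if it takes over 51 s, if anything falls off the work surface, if the arm or the gripper's body presses on something with over 40 N, if the wrist force passes 120 N, or if a joint passes its speed limit or range.

ROBOT

A 6-joint arm with a two-finger parallel gripper is mounted at the origin on the work surface. World frame = base frame: x ahead of the robot, y to its left, z up, the work surface at z = 0. Lengths are in m, angles in degrees, forces in N, time in s.
With the tool pointing down it reaches from about 0.25 to 0.725 m from the base axis. Payload 9.7 kg.
Tool frame: the origin (TCP) lies on the centre line of the jaws, within the pads' length; the fingertips stand 14 mm ahead of it and the grasp point (between the pads) lies 5 mm behind it; z points along the fingers, y is the line along which they close (so a half turn about z gives the same grasp; the last joint's range is limited). The gripper opens to 85 mm and grips with 20 to 120 N. Pads are 22 mm wide; open, the fingers measure 114 mm over their backs; the gripper's body (76 mm by 85 mm) begins 54 mm behind the grasp point. The pads swing forward as they close: fully open they stand 13 mm farther back than shut.
Start: joints at [67.323, 4.979, 10.078, 95.1, 0, 90], TCP at [0.212, 0.507, 0.245] pointing down, gripper open.
Joint ranges: [-179.16, 179.16], [-48.56, 103.87], [-65.8, 70.77], [-126.05, 130.52], [-82.76, 87.17], [-180, 180]. Speed limits (degrees/s): [127.2, 127.2, 147.25, 180, 180, 180].

INTERFACE

Orientations are given as [roll, pitch, yaw] about the fixed x, y, z axes, in that order (R = Rz(yaw) Ry(pitch) Rx(roll)).
In Python, from workcell import bot, camera, get_calibration, ticket gives the robot as it stands. The module is installed in compiled form; this text tells all that it offers.
- The arm moves only by the tool send_rows, never from a script. Its arguments are lists of equal length, an entry for each row: "linear": the shift along the tool's x, y, z in m, a list of three; "twist": the turn, a rotation vector about the tool's x, y, z in units of 10 degrees (1.0 is 10 degrees), a list of three; "gripper": the opening in per cent of the stroke, from 0 (shut) to 100 (fully open). In form: {"linear": [[x, y, z], ...], "twist": [[wx, wy, wz], ...], "gripper": [gripper, ...]}. A call has 1 to 8 rows; each row shifts and turns the commanded pose from where the row before left it, along the tool's axes as they then stand; what a row does not reach is not made up. A row lasts 1/8 s, in which the tool goes at most 62.5 mm and 10.7 degrees, less where a joint would pass 70% of its speed; a pose out of reach is approached as far as the arm can. A call with a gripper value outside its range is refused whole. The fingers move at their own pace and stop on an object; "grip_force" is the grip in N (left out, the last holds). Time passes only in rows, so rows that do not move let the fingers close. It gives the time, the measured TCP pose, the force, the opening and the grip force at its end, in the units of the state.
- bot.get_obs(): the state, without advancing time (a new reading comes with each control period).
- camera(name): name is "scene" or "top"; returns the picture (384x512x3 uint8, red, green, blue); there is no depth.
- get_calibration(name): a dict with "fx", "fy", "cx", "cy" (pixels), "k1" (the pictures are not rectified: a ray, as slopes to the right and down, at radius r is drawn at 1 + k1 r^2 times it, then the intrinsics apply), "origin" and "orientation" of the camera in the world. Camera axes: x right, y down, z forward; pixel columns grow to the right and rows downward; lengths in m; the calibration is good to about 2 mm. A picture is of the moment at which its call begins. get_calibration takes no time and is no camera call.
- ticket.job_done(): hands the job in; it is judged then, once.
The state is a dict: "time": time; "q": joint angles; "qd": joint speeds; "joint_efforts": joint torques, N m; "ee_pos": TCP position; "tcp_rot": TCP orientation; "wrist_force": force on the tool from outside, world axes, zero at the start; "torque": the same for the moment, N m; "opening": finger opening in m; "grasp_force": force on a finger pad.
Only numpy, scipy, OpenCV 4.12 (cv2) and the standard library are available. Lean on these libraries where they do the work, as an engineer would, in place of code of your own. Each camera call takes 0.05 s, during which the arm holds its last target. There are 200 camera calls.

## Working session

There is one attempt and no reset: what is moved stays moved. The work goes in short steps, Python scripts to look and compute and a tool call to move; the robot and the scene stay as the last step left them, time stands still between calls to the robot, and variables do not carry over. Pictures are saved under pics/ and viewed, at most 10 in all, crops included, and the job is handed in when it is done.

Besides the shell and the picture viewer there is one more tool, called after "Request:" as name(argument=value, ...), one argument or row to a line, values as JSON. send_rows: Moves the arm, as the interface text tells. Its arguments: {"type":"object","properties":{"linear":{"type":"array"},"twist":{"type":"array"},"gripper":{"type":"array"},"grip_force":{"type":"number"}},"required":["linear","twist","gripper"]}

```bash
mkdir -p pics
cat > h.py <<'E'
import numpy as np, cv2
from workcell import bot, camera, get_calibration, ticket
from scipy.spatial.transform import Rotation as R
def cal(n):
    c=get_calibration(n); o=np.array(c["orientation"],float)
    M=o if o.shape==(3,3) else R.from_euler('xyz',o,degrees=True).as_matrix()
    return c,M
def ray(n,u,v):
    c,M=cal(n); K=np.array([[c["fx"],0,c["cx"]],[0,c["fy"],c["cy"]],[0,0,1]],float)
    p=cv2.undistortPoints(np.array([[[u,v]]],float),K,np.array([c["k1"],0,0,0,0],float))[0,0]
    return np.array(c["origin"]),M@np.array([p[0],p[1],1])
def onz(n,u,v,z):
    o,d=ray(n,u,v); return o+d*(z-o[2])/d[2]
def proj(n,P):
    c,M=cal(n); q=M.T@(np.array(P)-c["origin"]); a=q[:2]/q[2]; a=a*(1+c["k1"]*(a@a))
    return np.array([c["fx"]*a[0]+c["cx"],c["fy"]*a[1]+c["cy"]])
def snap(n,f):
    im=camera(n)[:,:,::-1]; cv2.imwrite('pics/'+f,im); return im
E
python3 - <<'E'
from h import *
for n in("scene","top"):
    im=snap(n,n+'1.png'); cv2.imwrite('pics/'+n+'1b.png',cv2.resize(im,(800,600),interpolation=cv2.INTER_CUBIC)); print(get_calibration(n))
E
```

```text
{'fx': 391.1689666391589, 'fy': 391.1689666391589, 'cx': 259.14269747872066, 'cy': 195.44162260227205, 'k1': -0.06750965622817104, 'origin': array([0.84274811, 0.53619494, 0.8554856 ]), 'orientation': array([-141.49691178,   -0.24831878,  149.79576297])}
{'fx': 388.03659000572367, 'fy': 388.03659000572367, 'cx': 257.9613146744455, 'cy': 189.4009643380164, 'k1': 0.042284908866670884, 'origin': array([0.47201605, 0.02277661, 1.19927633]), 'orientation': array([-176.13033527,    0.82849972,  -89.24602689])}
```

View pics/scene1b.png

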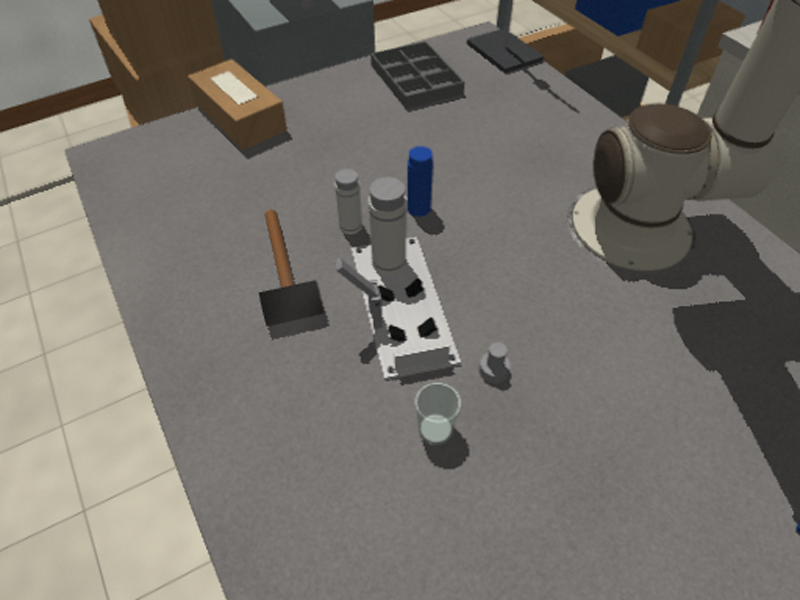

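View pics/top1b.png

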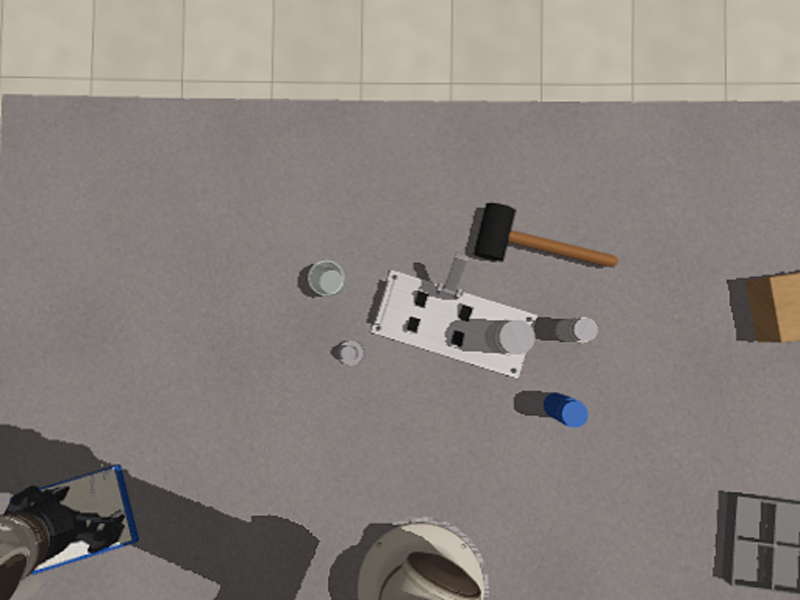

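The pictures show the large white canister's cap at top (515,336) and scene (388,190) in 800x600 pixels. The plate corners in top are about (391,271), (535,318), (518,376) and (372,333), with the bar leaning outward from (450,290) to (460,258). The beaker is at (325,278), the die at (348,352), the mallet head at (494,232), the small white look-alike at (583,330) and the blue one at (568,410).

Run:
```python
from h import *
im=cv2.imread('pics/top1.png'); hsv=cv2.cvtColor(im,cv2.COLOR_BGR2HSV)
s=1.5625
P=[onz("top",u/s,v/s,.008) for u,v in[(391,270),(537,317),(518,378),(371,334)]]
print(np.round(P,4))
P=np.array(P); ctr=P.mean(0); ydir=((P[0]-P[1])+(P[3]-P[2])); print(ctr, 'y heading',np.degrees(np.arctan2(ydir[1],ydir[0])), np.linalg.norm(ydir)/2, np.linalg.norm(P[0]-P[3]),np.linalg.norm(P[1]-P[2]))
# mask refine
m=(im.min(2)>165).astype(np.uint8); m[:150]=0; m[:, :230]=0; m[:,350:]=0; m[260:]=0
n,l,st,_=cv2.connectedComponentsWithStats(m); k=1+st[1:,4].argmax(); pts=np.argwhere(l==k)[:,::-1]
W=np.array([onz("top",u,v,.008)[:2] for u,v in pts]); r=cv2.minAreaRect((W*1000).astype(np.float32)); print('rect',r,st[k])
yd=ydir/np.linalg.norm(ydir); xd=np.array([yd[1],-yd[0],0])
ctr[2]=0
L=lambda p:ctr+xd*p[0]+yd*p[1]+np.array([0,0,p[2]])
print('can top px: ',proj("top",L((0,-.092,.188)))*s,'scene',proj("scene",L((0,-.092,.188)))*s)
print('hinge',L((.054,.03,.08)),proj("top",L((.054,.03,.08)))*s,proj("scene",L((.054,.03,.08)))*s)
for a in(1.85,2.0,2.15):
    t=L((.054-.1*np.cos(a),.03,.08+.1*np.sin(a))); print(a,t,proj("top",t)*s,proj("scene",t)*s)
print('can meas',onz("top",515/s,336/s,.188),onz("scene",388/s,186/s,.188),'exp',L((0,-.092,.188)))
print('others',onz("top",583/s,328/s,.15),onz("top",572/s,412/s,.15), onz("top",494/s,232/s,.05),onz("top",325/s,278/s,.05))
o=bot.get_obs();print(o)
```

```text
[[ 0.6034  0.0656  0.008 ]
 [ 0.5143 -0.2213  0.008 ]
 [ 0.3954 -0.1842  0.008 ]
 [ 0.4768  0.103   0.008 ]]
[ 0.49747051 -0.05923678  0.008     ] y heading 73.45768413067897 0.29943538846183415 0.1320894076738022 0.12455418683436187
rect ((500.22821044921875, -59.15968322753906), (302.8358459472656, 128.86383056640625), 73.36685180664062) [ 238  173  106   69 2468]
can top px:  [514.59242984 338.82007034] scene [389.29854665 188.39221687]
hinge [ 0.55777714 -0.04585356  0.08      ] [449.53880308 290.9652145 ] [374.69522639 291.33080238]
1.85 [ 0.58419548 -0.05370026  0.17612752] [457.82888883 271.16851258] [354.82586115 254.13722338]
2.0 [ 0.59766938 -0.05770223  0.17092974] [460.01098219 263.65299493] [345.97118238 258.04901455]
2.15 [ 0.61024737 -0.06143811  0.16368988] [461.91118385 256.89818094] [337.86854508 262.74309089]
can meas [ 0.47594645 -0.14810189  0.188     ] [ 0.4702025  -0.15374575  0.188     ] exp [ 0.47127596 -0.14742888  0.188     ]
others [ 0.49145514 -0.27038516  0.15      ] [ 0.34880776 -0.25053863  0.15      ] [ 0.67383773 -0.13137676  0.05      ] [0.5819921  0.18966706 0.05      ]
{'time': 0.1, 'q': array([6.73232255e+01, 5.00752729e+00, 1.00396541e+01, 9.50993567e+01,
       1.14095037e-03, 9.00027436e+01]), 'qd': array([-0.05280025,  0.00113355,  0.25668127,  0.05259531, -0.0057273 ,
        0.06923887]), 'joint_efforts': array([-2.29891191e-05, -5.21561158e+01,  4.65654194e+01,  1.60474225e-02,
       -4.78265960e-06, -1.10120817e-05]), 'ee_pos': array([0.21196659, 0.50731396, 0.24466391]), 'tcp_rot': array([-1.79932770e+02, -1.13773030e-03,  1.57320481e+02]), 'wrist_force': array([-0.31307015,  0.01673176, -0.33089645]), 'torque': array([-0.00592493, -0.01775491,  0.05217679]), 'grasp_force': 0.0, 'opening': 0.08526576771781837}
```

Request:
send_rows(
  linear=[
    [-0.0313,-0.036,0],
    [-0.0313,-0.036,0],
    [-0.0313,-0.036,0],
    [-0.0313,-0.036,0],
    [-0.0313,-0.036,0],
    [-0.0313,-0.036,0],
    [-0.0313,-0.036,0],
    [-0.0313,-0.036,0],
  ],
  twist=[
    [0,0,0],
    [0,0,0],
    [0,0,0],
    [0,0,0],
    [0,0,0],
    [0,0,0],
    [0,0,0],
    [0,0,0],
  ],
  gripper=[0,0,0,0,0,0,0,0],
)

```text
time: 1.1
ee_pos: [0.3321, 0.1437, 0.2451]
tcp_rot: [180.0, 0.0, 157.3]
wrist_force: [0.5, 0.2, 0.3]
opening: -0.0001
grasp_force: 0.0
```

Request:
send_rows(
  linear=[
    [-0.0313,-0.036,0],
    [-0.0313,-0.036,0],
    [-0.0313,-0.036,0],
    [-0.0313,-0.036,0],
    [-0.0313,-0.036,0],
    [-0.0313,-0.036,0],
    [-0.0313,-0.036,0],
    [-0.0313,-0.036,0],
  ],
  twist=[
    [0,0,0],
    [0,0,0],
    [0,0,0],
    [0,0,0],
    [0,0,0],
    [0,0,0],
    [0,0,0],
    [0,0,0],
  ],
  gripper=[0,0,0,0,0,0,0,0],
)

```text
time: 2.1
ee_pos: [0.4522, -0.2187, 0.245]
tcp_rot: [180.0, -0.0, 157.3]
wrist_force: [0.5, 0.4, 0.2]
opening: 0.0
grasp_force: 0.0
```

Request:
send_rows(
  linear=[
    [0,0,0],
    [0,0,0],
    [0,0,0],
    [0,0,0],
    [0,0,0],
    [0,0,0],
    [0,0,0],
    [0,0,0],
  ],
  twist=[
    [0,0,1.05],
    [0,0,1.05],
    [0,0,1.05],
    [0,0,1.05],
    [0,0,1.05],
    [0,0,1.05],
    [0,0,1.05],
    [0,0,1.05],
  ],
  gripper=[0,0,0,0,0,0,0,0],
)

```text
time: 3.1
ee_pos: [0.4519, -0.217, 0.2449]
tcp_rot: [-180.0, -0.0, 73.0]
wrist_force: [0.4, -0.1, 0.2]
opening: 0.0001
grasp_force: 0.0
```

Request:
send_rows(
  linear=[
    [0,0,0.022],
    [0,0,0.022],
    [0,0,0.022],
    [0,0,0.02],
    [0.005,0,0],
    [0.005,0,0],
    [0,0,0],
  ],
  twist=[
    [0,0,0],
    [0,0,0],
    [0,0,0],
    [0,0,0],
    [0,0,0],
    [0,0,0],
    [0,0,0],
  ],
  gripper=[0,0,0,0,0,0,0],
)

```text
time: 3.98
ee_pos: [0.4554, -0.2072, 0.1603]
tcp_rot: [179.9, 0.0, 73.4]
wrist_force: [0.7, -0.3, -0.5]
opening: 0.0
grasp_force: 0.0
```

Run:
```python
from h import *
a=snap("top",'t2.png')[150:280,220:400];b=snap("scene",'s2.png')[80:260,180:330]
cv2.imwrite('pics/c2.png',np.hstack([cv2.resize(a,(415,300),interpolation=2),cv2.resize(b,(375,300),interpolation=2)[:, :]]))
```

```text
(no output)
```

View pics/c2.png

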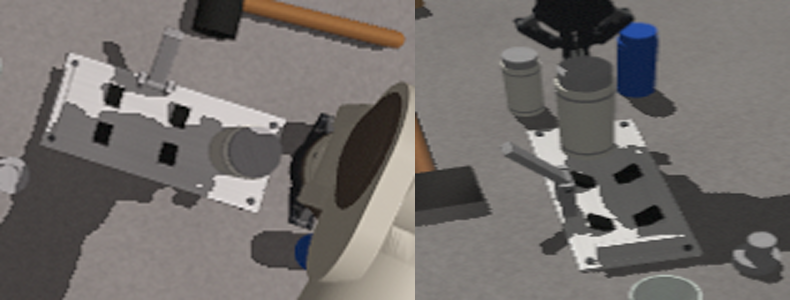

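The crop shows the shut fingers centred behind the canister (crop px 580,45 against cap 585,72), clear of both look-alikes.

Request:
send_rows(
  linear=[
    [0.004,0,0],
    [0.004,0,0],
    [0.003,0,0],
    [0.002,0,0],
    [0.002,0,0],
  ],
  twist=[
    [0,0,0],
    [0,0,0],
    [0,0,0],
    [0,0,0],
    [0,0,0],
  ],
  gripper=[0,0,0,0,0],
)

```text
time: 4.7
ee_pos: [0.4593, -0.193, 0.1593]
tcp_rot: [-180.0, -0.0, 73.3]
wrist_force: [0.6, 0.2, 0.3]
opening: 0.0006
grasp_force: 0.0
```

Request:
send_rows(
  linear=[
    [0.002,0,0],
    [0.001,0,0],
  ],
  twist=[
    [0,0,0],
    [0,0,0],
  ],
  gripper=[0,0],
)

```text
time: 4.95
ee_pos: [0.4601, -0.1903, 0.1594]
tcp_rot: [180.0, 0.0, 73.3]
wrist_force: [-0.5, -1.8, 1.7]
opening: 0.0003
grasp_force: 0.8
```

Request:
send_rows(
  linear=[
    [0.003,0,-0.0014],
    [0.003,0,-0.0013],
    [0.003,0,-0.0012],
    [0.003,0,-0.0012],
    [0.003,0,-0.0011],
    [0.003,0,-0.001],
    [0.003,0,-0.0009],
    [0.003,0,-0.0009],
  ],
  twist=[
    [0,0,0],
    [0,0,0],
    [0,0,0],
    [0,0,0],
    [0,0,0],
    [0,0,0],
    [0,0,0],
    [0,0,0],
  ],
  gripper=[0,0,0,0,0,0,0,0],
)

```text
time: 5.95
ee_pos: [0.467, -0.167, 0.1683]
tcp_rot: [180.0, -0.0, 73.3]
wrist_force: [-0.0, -1.1, -0.3]
opening: -0.0
grasp_force: 0.2
```

Run:
```python
from h import *
b=snap("scene",'s3.png')[60:260,160:340]
cv2.imwrite('pics/c3.png',cv2.resize(b,(540,600),interpolation=2))
```

```text
(no output)
```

View pics/c3.png

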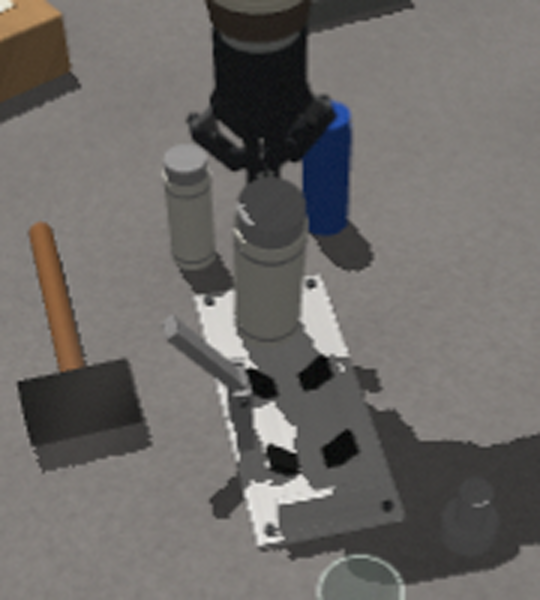

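The canister is tipping straight ahead, its cap now at crop px (272,210), with a light push force.

Request:
send_rows(
  linear=[
    [0.003,0,-0.0008],
    [0.003,0,-0.0008],
    [0.003,0,-0.0007],
    [0.003,0,-0.0006],
    [0.003,0,-0.0005],
    [0.003,0,-0.0005],
    [0.0025,0,-0.0004],
    [0.002,0,-0.0003],
  ],
  twist=[
    [0,0,0],
    [0,0,0],
    [0,0,0],
    [0,0,0],
    [0,0,0],
    [0,0,0],
    [0,0,0],
    [0,0,0],
  ],
  gripper=[0,0,0,0,0,0,0,0],
)

```text
time: 7.0
ee_pos: [0.4735, -0.1455, 0.1729]
tcp_rot: [180.0, -0.0, 73.3]
wrist_force: [-0.2, -0.4, -0.6]
opening: 0.0003
grasp_force: 0.0
```

Request:
send_rows(
  linear=[
    [0.002,0,-0.0003],
    [0.002,0,-0.0002],
    [0.002,0,-0.0002],
    [0.002,0,-0.0002],
    [0.002,0,0],
    [0.002,0,0],
  ],
  twist=[
    [0,0,0],
    [0,0,0],
    [0,0,0],
    [0,0,0],
    [0,0,0],
    [0,0,0],
  ],
  gripper=[0,0,0,0,0,0],
)

```text
time: 7.75
ee_pos: [0.4769, -0.1341, 0.1738]
tcp_rot: [-180.0, -0.0, 73.3]
wrist_force: [-0.3, 0.4, 0.1]
opening: -0.0001
grasp_force: 0.0
```

Run:
```python
from h import *
b=snap("scene",'s4.png')[60:260,160:340]
cv2.imwrite('pics/c4.png',cv2.resize(b,(540,600),interpolation=2))
```

```text
(no output)
```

View pics/c4.png

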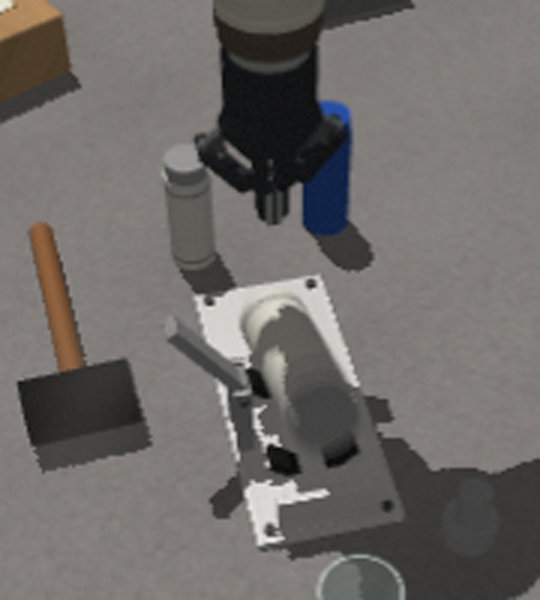

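The canister is past balance and still falling towards the saddles (cap at crop px 325,410). I'll raise the hand and look again.

Request:
send_rows(
  linear=[
    [-0.005,0,-0.01],
    [0,0,-0.02],
    [0,0,-0.02],
    [0,0,-0.02],
    [0,0.02,0],
    [0,0.04,0],
    [0,0.04,0],
    [0,0.04,0],
  ],
  twist=[
    [0,0,0],
    [0,0,0],
    [0,0,0],
    [0,0,0],
    [0,0,0],
    [0,0,0],
    [0,0,0],
    [0,0,0],
  ],
  gripper=[0,0,0,0,0,0,0,0],
)

```text
time: 8.8
ee_pos: [0.6107, -0.18, 0.2446]
tcp_rot: [179.9, 0.0, 73.3]
wrist_force: [-0.4, -1.0, -0.9]
opening: -0.0003
grasp_force: 0.0
```

Run:
```python
from h import *
a=snap("top",'t5.png')[150:280,220:400];b=snap("scene",'s5.png')[100:260,180:330]
cv2.imwrite('pics/c5.png',np.hstack([cv2.resize(a,(415,320),interpolation=2),cv2.resize(b,(375,320),interpolation=2)]))
```

```text
(no output)
```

View pics/c5.png

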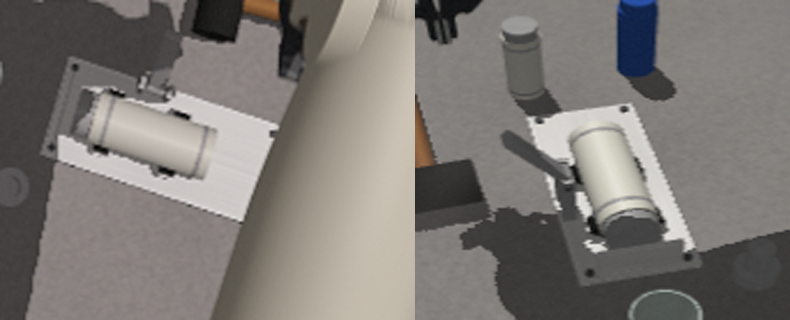

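The canister lies in both saddles (top crop from foot px 205,152 to cap 80,115), with its foot about 45 mm beyond the first saddle as designed. Next I'll go outside the bar and turn the hand 90° so its flat side pushes.

Request:
send_rows(
  linear=[
    [0.028,0.002,0],
    [0.029,0.002,0],
    [0.029,0.002,0],
    [0.028,0.002,0],
    [0,0,0],
    [0,0,0],
    [0,0,0],
    [0,0,0],
  ],
  twist=[
    [0,0,0],
    [0,0,0],
    [0,0,0],
    [0,0,0],
    [0,0,-1],
    [0,0,-1],
    [0,0,-1],
    [0,0,-1],
  ],
  gripper=[0,0,0,0,0,0,0,0],
)

```text
time: 9.9
ee_pos: [0.6495, -0.0726, 0.2448]
tcp_rot: [180.0, 0.0, 113.6]
wrist_force: [-0.3, -0.6, -0.5]
opening: 0.0
grasp_force: 0.0
```

Request:
send_rows(
  linear=[
    [0,0,0],
    [0,0,0],
    [0,0,0],
    [0,0,0],
    [0,0,0],
    [0,0,0.03],
    [0,0,0.03],
    [0,0,0.03],
  ],
  twist=[
    [0,0,-1],
    [0,0,-1],
    [0,0,-1],
    [0,0,-1],
    [0,0,-1],
    [0,0,0],
    [0,0,0],
    [0,0,0],
  ],
  gripper=[0,0,0,0,0,0,0,0],
)

```text
time: 10.9
ee_pos: [0.6495, -0.0726, 0.1539]
tcp_rot: [180.0, 0.0, 163.3]
wrist_force: [1.1, 0.3, -0.1]
opening: 0.0
grasp_force: 0.0
```

Run:
```python
from h import *
o=bot.get_obs();print(o['ee_pos'],o['tcp_rot'],o['q'],o['wrist_force'])
a=snap("top",'t6.png')[120:250,220:400];b=snap("scene",'s6.png')[100:260,180:330]
cv2.imwrite('pics/c6.png',np.hstack([cv2.resize(a,(415,320),interpolation=2),cv2.resize(b,(375,320),interpolation=2)]))
```

```text
[ 0.6495471  -0.07263321  0.15386008] [1.79996171e+02 4.77887171e-02 1.63312612e+02] [-6.37840025e+00  1.85010202e+01  1.57074001e+01  8.71586773e+01
 -4.78453362e-03  1.03089846e+01] [ 1.10866051  0.27110702 -0.14885711]
```

View pics/c6.png

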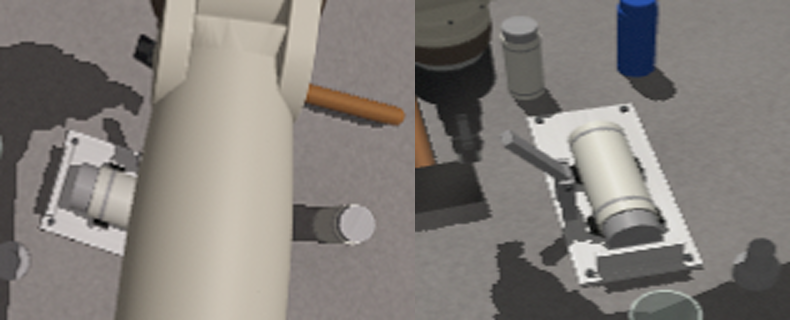

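The fingertips (crop px 467,155) stand outside the bar (tip px 508,137), and the canister is settled. Now I'll push the bar inward.

Request:
send_rows(
  linear=[
    [0.006,0,0],
    [0.006,0,0],
    [0.006,0,0],
    [0.006,0,0],
    [0.006,0,0],
    [0.006,0,0],
    [0.006,0,0],
    [0.006,0,0],
  ],
  twist=[
    [0,0,0],
    [0,0,0],
    [0,0,0],
    [0,0,0],
    [0,0,0],
    [0,0,0],
    [0,0,0],
    [0,0,0],
  ],
  gripper=[0,0,0,0,0,0,0,0],
)

```text
time: 12.0
ee_pos: [0.6035, -0.0584, 0.1537]
tcp_rot: [-180.0, -0.0, 163.3]
wrist_force: [1.2, 0.0, 0.3]
opening: 0.0004
grasp_force: 0.7
```

Request:
send_rows(
  linear=[
    [0.006,0,0],
    [0.006,0,0],
    [0.006,0,0],
    [0.006,0,0],
    [0.006,0,0],
    [0.006,0,0],
    [0.006,0,0],
    [0.006,0,0],
  ],
  twist=[
    [0,0,0],
    [0,0,0],
    [0,0,0],
    [0,0,0],
    [0,0,0],
    [0,0,0],
    [0,0,0],
    [0,0,0],
  ],
  gripper=[0,0,0,0,0,0,0,0],
)

```text
time: 13.0
ee_pos: [0.5574, -0.0446, 0.1533]
tcp_rot: [-180.0, -0.1, 163.3]
wrist_force: [1.9, -0.8, -0.1]
opening: 0.0007
grasp_force: 0.5
```

Run:
```python
from h import *
b=snap("scene",'s7.png')[100:260,180:330]
cv2.imwrite('pics/c7.png',cv2.resize(b,(563,600),interpolation=2))
```

```text
(no output)
```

View pics/c7.png

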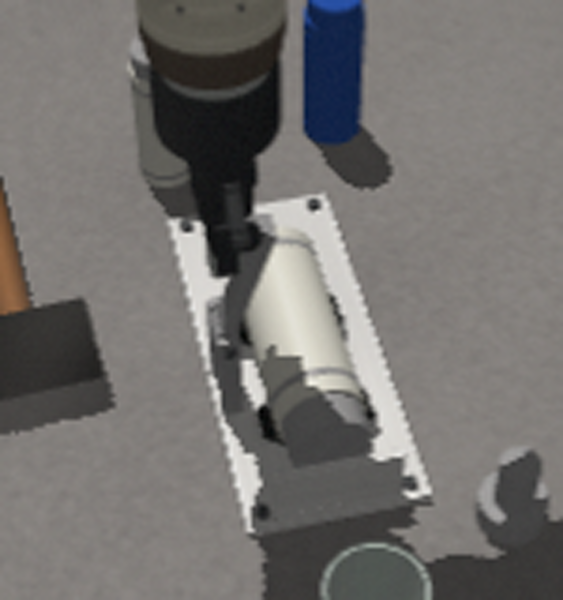

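The bar is past vertical, leaning inward ahead of the finger (crop px 240,300 to 262,230). Now I'll follow its arc downward.

Request:
send_rows(
  linear=[
    [0.006,0,0],
    [0.006,0,0],
    [0.006,0,0],
    [0.0057,0,0.0037],
    [0.0056,0,0.0037],
    [0.0048,0,0.0047],
    [0.0047,0,0.0047],
    [0,0,0],
  ],
  twist=[
    [0,0,0],
    [0,0,0],
    [0,0,0],
    [0,0,0],
    [0,0,0],
    [0,0,0],
    [0,0,0],
    [0,0,0],
  ],
  gripper=[0,0,0,0,0,0,0,0],
)

```text
time: 14.05
ee_pos: [0.5203, -0.0335, 0.1364]
tcp_rot: [-180.0, -0.1, 163.3]
wrist_force: [-0.6, -0.5, -0.4]
opening: 0.0001
grasp_force: 0.0
```

Request:
send_rows(
  linear=[
    [0.0038,0,0.0056],
    [0.0037,0,0.0056],
    [0.0026,0,0.0062],
    [0.0025,0,0.0062],
    [0.001,0,0.003],
    [0,0,0],
  ],
  twist=[
    [0,0,0],
    [0,0,0],
    [0,0,0],
    [0,0,0],
    [0,0,0],
    [0,0,0],
  ],
  gripper=[0,0,0,0,0,0],
)

```text
time: 14.8
ee_pos: [0.5076, -0.0297, 0.1101]
tcp_rot: [-180.0, -0.0, 163.3]
wrist_force: [-0.2, 0.1, 0.1]
opening: -0.0
grasp_force: 0.0
```

Request:
send_rows(
  linear=[
    [0,0,0.003],
    [0,0,0.003],
    [0,0,0.002],
    [0,0,0],
  ],
  twist=[
    [0,0,0],
    [0,0,0],
    [0,0,0],
    [0,0,0],
  ],
  gripper=[0,0,0,0],
)

```text
time: 15.3
ee_pos: [0.5077, -0.0297, 0.1021]
tcp_rot: [-180.0, -0.0, 163.3]
wrist_force: [-0.7, 0.1, 0.2]
opening: -0.0002
grasp_force: 0.0
```

Request:
send_rows(
  linear=[
    [0,0,0.001],
    [0,0,0.001],
  ],
  twist=[
    [0,0,0],
    [0,0,0],
  ],
  gripper=[0,0],
)

```text
time: 15.55
ee_pos: [0.5078, -0.0297, 0.1004]
tcp_rot: [-180.0, 0.0, 163.3]
wrist_force: [-0.5, 0.9, 1.8]
opening: 0.0002
grasp_force: 0.4
```

Request:
send_rows(
  linear=[
    [0,0,0.001],
    [0,0,0],
  ],
  twist=[
    [0,0,0],
    [0,0,0],
  ],
  gripper=[0,0],
)

```text
time: 15.8
ee_pos: [0.5078, -0.0297, 0.0999]
tcp_rot: [180.0, 0.0, 163.3]
wrist_force: [-2.4, -0.3, 5.0]
opening: -0.0
grasp_force: 2.6
```

The force rose to 5 N, well above the hinge's drag of about 1.3 N, so the bar is on the canister. I'll withdraw straight up and check.

Request:
send_rows(
  linear=[
    [0,0,-0.005],
    [0,0,-0.02],
    [0,0,-0.04],
    [0,0,-0.04],
    [0,0,-0.04],
    [-0.03,-0.05,0],
    [-0.03,-0.05,0],
    [0,-0.05,0],
  ],
  twist=[
    [0,0,0],
    [0,0,0],
    [0,0,0],
    [0,0,0],
    [0,0,0],
    [0,0,0],
    [0,0,0],
    [0,0,0],
  ],
  gripper=[0,0,0,0,0,0,0,0],
)

```text
time: 16.8
ee_pos: [0.5229, -0.1925, 0.2436]
tcp_rot: [-180.0, -0.0, 163.3]
wrist_force: [0.2, -0.0, -0.4]
opening: -0.0002
grasp_force: 0.0
```

Run:
```python
from h import *
a=snap("top",'t8.png')[120:250,190:370];b=snap("scene",'s8.png')[130:290,180:330]
cv2.imwrite('pics/c8.png',np.hstack([cv2.resize(a,(415,320),interpolation=2),cv2.resize(b,(375,320),interpolation=2)]))
```

```text
(no output)
```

View pics/c8.png

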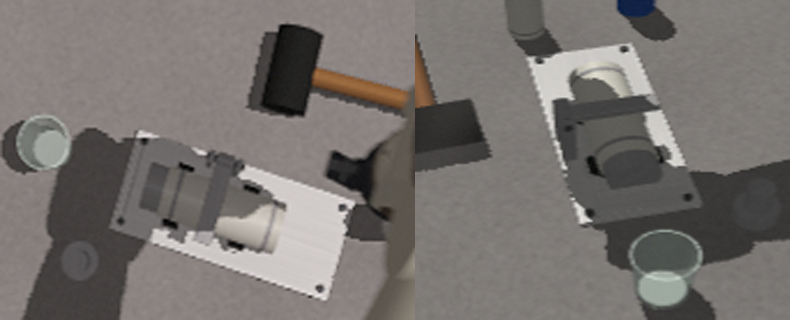

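The bar lies level across the canister (top crop px 228,158 to 205,240). The canister sits in both saddles, and the mallet, beaker and die are undisturbed.

```bash
python3 -c "
from workcell import ticket
print(ticket.job_done())"
```

```text
the job is handed in; nothing more can be done
None
```

The job is handed in at about 17 s: the canister lies in both V-saddles with the steel bar resting on it, and the mallet, beaker and die were not touched.

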